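Set the titrator lever to dose and start it

TASK

Start a dosing run on the titrator: with a fingertip push its red lever along the slot, past the first click at the yellow mark, fully home to the second stop at the blue mark. Then press the green button on the control pad right in, let it come back up, and move clear. Only push: do not grip or force anything, and leave the beaker, the amber jar and the small vial standing where they are.

Things in the scene. Friction and masses are not known exactly. Their poses are not given: they have to be found in the camera images.
- titrator: Light grey fixed instrument, 180 (x) by 300 mm (y), flat deck 80 mm up; origin: centre of underside. Lever slot along its y at x = -30 mm, y = -112 to -28. White, yellow, blue marks beside it at y = -100, -71, -40 mm: closed, first click, second stop. Dosing column, 48 mm wide, rising 150 mm above the deck at x = 55, y = 115; its thin arm reaches over the beaker at x = -30, y = 105 mm.
- lever (a joint): Red slide lever, travel in m along the titrator's +y: 0 = closed (white), about 0.029 = first click (yellow; rests at 0.026 to 0.032), 0.060 = second stop (blue), a rubber-faced end stop giving about 1 mm under 25 N. Starts at 0 to 0.011. About 2 N moves it; sprung humps centred at 0.020 and 0.038 take 6 to 13 N to pass. Stays where it is left between them. The deck behind it is clear.
- lever_mid (a point): Middle of the red lever's upright tab, 20 mm above the deck; moves with the lever. The tab is 14 mm thick along the slot, 26 mm wide across it, and stands from 4 to 34 mm above the deck.
- pad: Light grey control pad, 95 by 95 by 28 mm, fixed, standing on the bench to the left or right of the titrator; origin at the centre of its underside. The green button is in the middle of its top.
- start (a joint): Green start button, m pressed in: 0 = up, 0.006 = fully in, straight down. Springs back; about 5 N to press fully.
- start_top (a point): Centre of the top face of the green button (32 mm across); moves down with it.
- beaker: Empty glass beaker, 52 mm across, 68 mm tall, standing loose on the titrator's deck under the dosing tip. Origin at the centre of its underside, z axis up. Leave alone.
- jar: Amber reagent jar with black cap, 68 mm across, 125 mm tall, loose on the bench on the other side of the titrator from the pad. Origin at the centre of its underside, z axis up. Leave alone.
- vial: Small amber vial with white cap, 34 mm across, 55 mm tall, loose on the bench in front of the titrator. Origin at the centre of its underside, z axis up. Leave alone.
There are look-alikes about, which are no part of the job. What is meant by the pad is not turquoise, and is the larger of those in its own colour.

How it is judged:
By the outcome, as a careful person would: the job done as asked, in the order asked, and still so for the second after the job is handed in, with the robot touching nothing.
It also fails if it takes over 51 s, if anything falls off the work surface, if the arm or the gripper's body presses on something with over 40 N, if the wrist force passes 120 N, or if a joint passes its speed limit or range.

ROBOT

A 7-joint arm with a two-finger parallel gripper is mounted at the origin on the work surface. World frame = base frame: x ahead of the robot, y to its left, z up, the work surface at z = 0. Lengths are in m, angles in rad, forces in N, time in s.
With the tool pointing down it reaches from about 0.425 to 0.925 m from the base axis. Payload 6.8 kg.
Tool frame: the origin (TCP) lies at the very end of the fingers, on their centre line; the grasp point (between the pads) lies 19 mm behind it; z points along the fingers, y is the line along which they close (so a half turn about z gives the same grasp; the last joint's range is limited). The gripper opens to 85 mm and grips with 20 to 120 N. Pads are 22 mm wide; open, the fingers measure 114 mm over their backs; the gripper's body (76 mm by 85 mm) begins 54 mm behind the grasp point. The pads swing forward as they close: fully open they stand 13 mm farther back than shut.
Start: joints at [-1.327, 0.477, 0.022, 1.555, -0.011, 1.109, -0.083], TCP at [0.233, 0.634, 0.231] pointing down, gripper open.
Joint ranges: [-2.96, 2.96], [-0.34, 2.1], [-1.41, 1.46], [0.24, 2.44], [-1.37, 4.51], [0.17, 1.92], [-2.96, 2.96]. Speed limits (rad/s): [2.39, 2.39, 3.14, 3.14, 3.14, 3.14, 3.14].

INTERFACE

Orientations are given as a unit quaternion [w, x, y, z].
In Python, from station import get_obs, read_camera, hand_in gives the robot as it stands.
- The arm moves only by the tool arm_command, never from a script. Its argument "commands" is one flat list of numbers, 7 for each row, row after row: the shift along the tool's x, y, z in m, then the turn, a rotation vector about the tool's x, y, z in degrees, then the opening, from 0 (shut) to 1 (fully open). In form: [tx, ty, tz, rx, ry, rz, fingers, tx, ty, tz, rx, ry, rz, fingers, ...]. A call has 1 to 8 rows; each row is the pose to reach, as a shift and turn from the pose commanded when the call began, along the tool's axes at that moment; what a row does not reach only later rows make up. A row lasts 1/10 s, in which the tool goes at most 50 mm and 8.59 degrees, less where a joint would pass 70% of its speed; a pose out of reach is approached as far as the arm can. A call with a gripper value outside its range is refused whole. The fingers move at their own pace and stop on an object; "force" is the grip in N (left out, the last holds). Time passes only in rows, so rows that repeat a pose let the fingers close. It gives the time, the measured TCP pose, the force, the opening and the grip force at its end, in the units of the state.
- get_obs(): the state, without advancing time (a new reading comes with each control period).
- read_camera(name): name is "scene" or "top"; returns a dict with "img" (384x512x3 uint8, red, green, blue), "camera_matrix" (3x3 intrinsics, pixels), "pose" (4x4, takes a point from camera to world coordinates). Camera axes: x right, y down, z forward; pixel columns grow to the right and rows downward; lengths in m; the calibration is good to about 2 mm. A picture is of the moment at which its call begins. There is no depth.
- hand_in(): hands the job in; it is judged then, once.
The state is a dict: "t": time; "q": joint angles; "joint_vel": joint speeds; "joint_torque": joint torques, N m; "eef_pos": TCP position; "tool_rot": TCP orientation; "contact_force": force on the tool from outside, world axes, zero at the start; "torque": the same for the moment, N m; "gripper_width": opening from 0.0 (shut) to 1.0 (fully open); "grasp_force": force on a finger pad.
Only numpy, scipy, OpenCV 4.12 (cv2) and the standard library are available. Lean on these libraries where they do the work, as an engineer would, in place of code of your own. Each camera call takes 0.05 s, during which the arm holds its last target. There are 200 camera calls.

## Working session

There is one attempt and no reset: what is moved stays moved. The work goes in short steps, Python scripts to look and compute and a tool call to move; the robot and the scene stay as the last step left them, time stands still between calls to the robot, and variables do not carry over. Pictures are saved under pics/ and viewed, at most 10 in all, crops included, and the job is handed in when it is done.

Besides the shell and the picture viewer there is one more tool, called after "Emit:" by a JSON object that holds its "fn" and its "kwargs", one argument or row to a line. arm_command: Moves the arm, as the interface text tells. Its arguments: {"type":"object","properties":{"commands":{"type":"array","items":{"type":"number"}},"force":{"type":"number"}},"required":["commands"]}

```bash
mkdir -p pics; cat > h.py <<'E'
import numpy as np, cv2
from station import get_obs, read_camera, hand_in
def snap(n,f,crop=None,s=1):
    c=read_camera(n); im=c["img"][:,:,::-1]
    np.savez(f"pics/{f}.npz",K=c["camera_matrix"],P=c["pose"],img=c["img"])
    if crop: x0,y0,x1,y1=crop; im=im[y0:y1,x0:x1]
    cv2.imwrite(f"pics/{f}.png",cv2.resize(im,None,fx=s,fy=s,interpolation=cv2.INTER_CUBIC))
def ray(f,u,v,z):
    d=np.load(f"pics/{f}.npz");P=d["P"]
    r=P[:3,:3]@np.linalg.inv(d["K"])@[u,v,1]; o=P[:3,3]
    return o+r*(z-o[2])/r[2]
E
python3 - <<'E'
from h import *
snap("top","top0",s=1.5); snap("scene","sc0",s=1.5)
for f in("top0","sc0"):
    d=np.load(f"pics/{f}.npz");print(d["P"].round(3),d["K"].round(1))
o=get_obs();print(o)
E
```

```text
[[-0.013 -0.992  0.128  0.342]
 [-1.     0.014  0.009 -0.067]
 [-0.011 -0.128 -0.992  1.498]
 [ 0.     0.     0.     1.   ]] [[463.4   0.  250.6]
 [  0.  463.4 192.8]
 [  0.    0.    1. ]]
[[-0.698  0.556 -0.451  1.046]
 [ 0.716  0.553 -0.426  0.435]
 [ 0.013 -0.621 -0.784  1.011]
 [ 0.     0.     0.     1.   ]] [[445.1   0.  249. ]
 [  0.  445.1 191.3]
 [  0.    0.    1. ]]
{'t': 0.1, 'q': array([-1.32711745,  0.47769755,  0.02235885,  1.55634898, -0.01153405,
        1.10927609, -0.08308056]), 'joint_vel': array([ 9.94344154e-04, -7.74796625e-04,  3.03782675e-05, -2.94111762e-03,
        9.71685268e-04, -4.33162755e-04,  4.74134008e-04]), 'joint_torque': array([ 4.41393990e-03, -5.97763538e+01,  1.61374658e+00, -2.81952256e+01,
        1.28437273e-02,  5.11705017e-03, -7.19880518e-06]), 'eef_pos': array([0.23241254, 0.63316766, 0.23043809]), 'tool_rot': array([-9.43952018e-05,  1.74978976e-01,  9.84571844e-01, -7.95439708e-04]), 'contact_force': array([ 0.67012324, -0.13899997, -0.22200834]), 'torque': array([ 0.02343613, -0.03061495, -0.0412578 ]), 'grasp_force': 0.0, 'gripper_width': 1.0001997216111806}
```

View pics/top0.png

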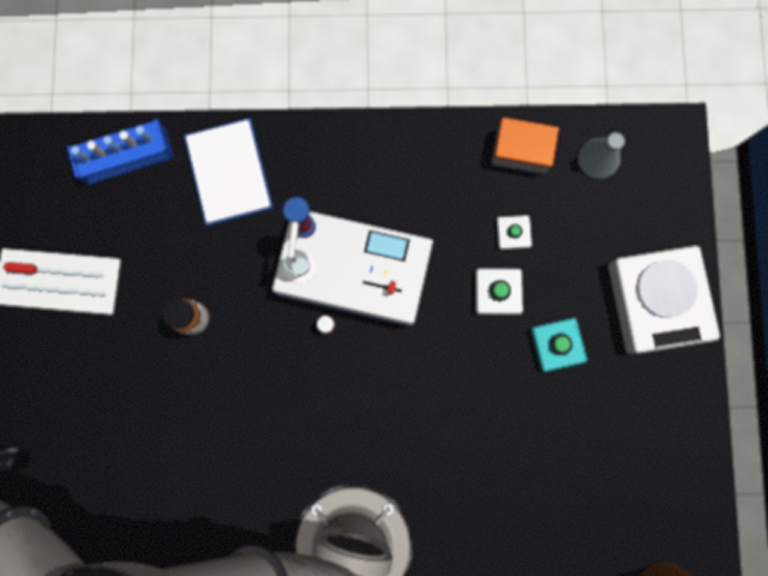

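View pics/sc0.png

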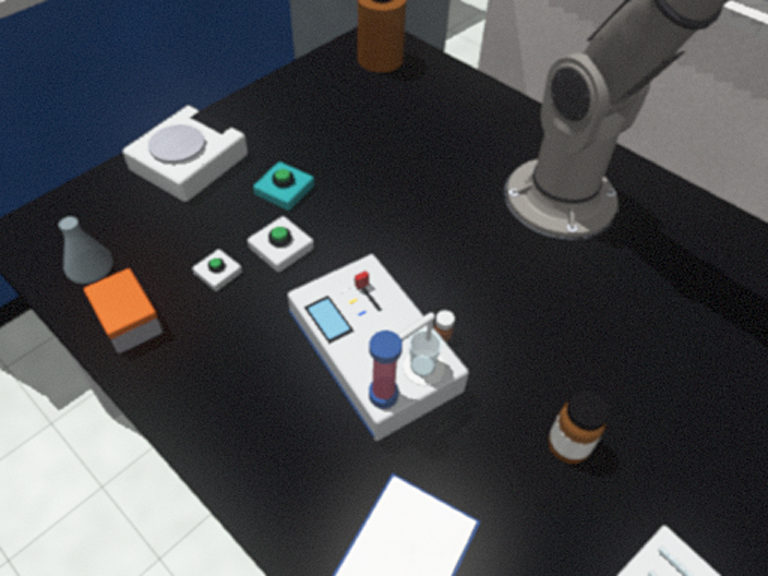

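Three pads appear in the top view (1.5x pixels): a small white one (515,232), a larger white one (500,291) and a turquoise one (560,345). The larger white one fits: it isn't turquoise and is the larger of its colour. The lever is at (392,287), and the titrator's column and beaker are at its left end. I'll confirm with enlarged crops.

```bash
python3 - <<'E'
from h import *
d=np.load("pics/top0.npz");im=d["img"][125:235,175:365,::-1]
cv2.imwrite("pics/topc.png",cv2.resize(im,None,fx=4.2,fy=4.2,interpolation=cv2.INTER_CUBIC))
d=np.load("pics/sc0.npz");im=d["img"][140:260,155:315,::-1]
cv2.imwrite("pics/scc.png",cv2.resize(im,None,fx=5,fy=5,interpolation=cv2.INTER_CUBIC))
E
```

```text
(no output)
```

View pics/topc.png

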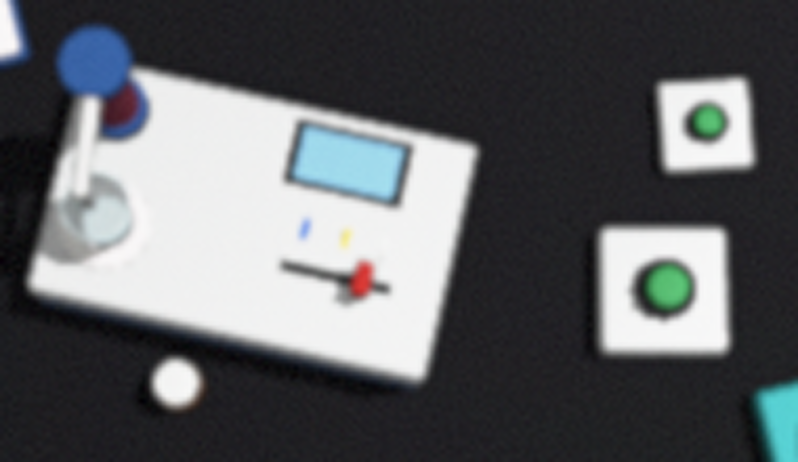

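View pics/scc.png

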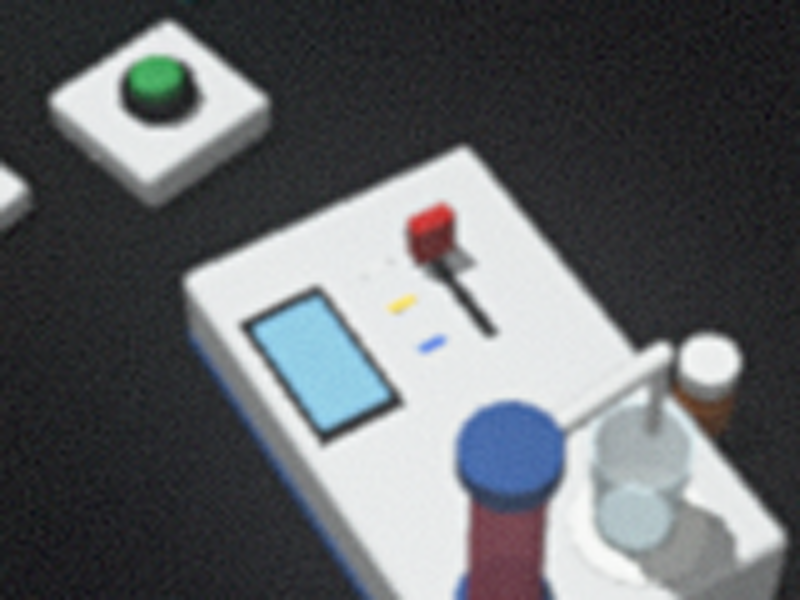

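The crops confirm the larger white pad, with its button top at crop pixel (669,287). The lever tab is at (363,270), the slot runs from (282,265) to (390,289), and the yellow and blue marks are at (346,238) and (305,228). In the scene crop the tab top is at (430,217) and the button at (157,76).

```bash
cat >> h.py <<'E'
T=lambda u,v:(175+u/4.2,125+v/4.2)
S=lambda u,v:(155+u/5,140+v/5)
def tri(pt,ps):
    A=[];b=[]
    for f,p in(("top0",pt),("sc0",ps)):
        o=np.load(f"pics/{f}.npz")["P"][:3,3];d=ray(f,*p,0)-o;d/=np.linalg.norm(d);M=np.eye(3)-np.outer(d,d);A.append(M);b.append(M@o)
    return np.linalg.lstsq(np.vstack(A),np.hstack(b),rcond=None)[0]
E
python3 - <<'E'
from h import *
c=np.array([ray("top0",*T(*p),.08)[:2] for p in((478,147),(425,382),(30,290),(135,68))])
# far-left corner is partly hidden: use edge sizes as check
print(c.round(4),[np.linalg.norm(c[i]-c[(i+1)%4]).round(4) for i in range(4)])
obj=np.array([(90,-150),(-90,-150),(-90,150)])/1e3
marks=[(346,238,-71),(305,228,-40)]
for n,p in dict(slotL=(282,265),slotR=(390,289),yel=(346,238),blu=(305,228)).items():print(n,ray("top0",*T(*p),.08).round(4))
a=c[2]-c[1];b=ray("top0",*T(282,265),.08)[:2]-ray("top0",*T(390,289),.08)[:2]
for v in(a,b,-(c[0]-c[3])):print("ang",np.degrees(np.arctan2(v[0],v[1])))
v=c[0]-c[1];print("ang x",np.degrees(np.arctan2(-v[1],v[0])))
ang=np.arctan2(a[0],a[1]);ey=np.array([np.sin(ang),np.cos(ang)]);ex=np.array([ey[1],-ey[0]])
o=np.mean([c[0]-.09*ex+.15*ey,c[1]+.09*ex+.15*ey,c[2]+.09*ex-.15*ey],axis=0)
print("origin",o,"ey",ey,"slot line resid",[( (ray("top0",*T(*p),.08)[:2]-o)@ex,(ray("top0",*T(*p),.08)[:2]-o)@ey) for p in((282,265),(390,289),(346,238),(305,228))])
l=tri(T(365,266),S(431,216));print("levertop",l,(l[:2]-o)@ex,(l[:2]-o)@ey)
r=ray("top0",*T(365,266),.114);print("lev@114",r,(r[:2]-o)@ex,(r[:2]-o)@ey)
print("button",tri(T(669,287),S(157,76)))
for z in(.034,.04,.046):print(ray("top0",*T(669,287),z),ray("sc0",*S(157,76),z))
p=[ray("top0",*T(*q),.028) for q in((600,229),(726,229),(728,353),(601,353))];print("pad",np.mean(p,0),np.linalg.norm(p[0]-p[1]))
E
```

```text
[[ 0.6263 -0.1743]
 [ 0.4524 -0.1316]
 [ 0.5242  0.1574]
 [ 0.69    0.08  ]] [np.float64(0.179), np.float64(0.2978), np.float64(0.1831), np.float64(0.2622)]
slotL [ 0.5401 -0.0281  0.08  ]
slotR [ 0.5212 -0.1073  0.08  ]
yel [ 0.5595 -0.0755  0.08  ]
blu [ 0.5674 -0.0454  0.08  ]
ang 13.937134504337852
ang 13.447424513369906
ang 14.081493166722707
ang x 13.79588129277561
origin [ 0.57544306 -0.00816495] ey [0.24085713 0.97056058] slot line resid [(np.float64(-0.029506928499096252), np.float64(-0.02790608661118818)), (np.float64(-0.028811686429973497), np.float64(-0.10924701702778439)), (np.float64(0.0007445770359734531), np.float64(-0.06920670186708844)), (np.float64(0.001150673592146479), np.float64(-0.03807109823326482))]
levertop [ 0.53052372 -0.08553086  0.11973839] -0.024962814492860495 -0.08590745077642979
lev@114 [ 0.53375013 -0.08865429  0.114     ] -0.021079090143848053 -0.08816182803466495
button [ 0.52351841 -0.31705172  0.04434151]
[ 0.52554441 -0.3196426   0.034     ] [ 0.51734023 -0.32414679  0.034     ]
[ 0.52479028 -0.31860846  0.04      ] [ 0.52058877 -0.31948388  0.04      ]
[ 0.52403614 -0.31757432  0.046     ] [ 0.52383731 -0.31482096  0.046     ]
pad [ 0.52348765 -0.31657374  0.028     ] 0.0959429721991561
```

Lever at about local y = -0.089 (travel ~0.011); the slot and marks agree with the layout to about 2 mm. Next: a high approach with fingers shut, to behind the lever.

Emit:
{"fn": "arm_command", "kwargs": {
  "commands": [0,0,-0.05,0,0,0,0,-0.53,-0.62,-0.07,0,0,-6.3,0,-0.53,-0.62,-0.07,0,0,-6.3,0,-0.53,-0.62,-0.07,0,0,-6.3,0,-0.53,-0.62,-0.07,0,0,-6.3,0,-0.53,-0.62,-0.07,0,0,-6.3,0,-0.53,-0.62,-0.07,0,0,-6.3,0,-0.53,-0.62,-0.07,0,0,-6.3,0]
}}

```text
t: 0.9
eef_pos: [0.3546, 0.3034, 0.2897]
tool_rot: [-0.0, 0.121, 0.993, -0.0]
contact_force: [0.3, 0.0, 0.6]
gripper_width: 0.001
grasp_force: 0.0
```

Emit:
{"fn": "arm_command", "kwargs": {
  "commands": [-0.25,-0.37,0,0,0,0,0,-0.25,-0.37,0,0,0,0,0,-0.25,-0.37,0,0,0,0,0,-0.25,-0.37,0,0,0,0,0,-0.25,-0.37,0,0,0,0,0,-0.25,-0.37,0,0,0,0,0,-0.25,-0.37,0,0,0,0,0,-0.25,-0.37,0,0,0,0,0]
}}

```text
t: 1.7
eef_pos: [0.4925, -0.0717, 0.2899]
tool_rot: [0.0, 0.12, 0.993, 0.0]
contact_force: [1.1, 1.0, 0.3]
gripper_width: -0.002
grasp_force: 0.0
```

```bash
cat >> h.py <<'E'
from scipy.spatial.transform import Rotation as R
O=np.array([0.5754,-0.0082]);EY=np.array([.2409,.9706]);EX=np.array([.9706,-.2409])
def st():
    o=get_obs();p=o["eef_pos"];w=o["tool_rot"];m=R.from_quat(w,scalar_first=True).as_matrix()
    print("t",o["t"],"pos",p.round(4),"loc",((p[:2]-O)@EX).round(4),((p[:2]-O)@EY).round(4),"toolx",m[:,0].round(3),"tooly",m[:,1].round(3),"F",o["contact_force"].round(1));return p,m
E
python3 -c "
from h import *
st()"
```

```text
t 1.7 pos [ 0.4925 -0.0717  0.2899] loc -0.0652 -0.0816 toolx [-0.971  0.239 -0.   ] tooly [0.239 0.971 0.   ] F [1.1 1.  0.3]
```

Emit:
{"fn": "arm_command", "kwargs": {
  "commands": [0,0,0,0,0,0,0,0,0,0,0,0,0,0,0,0,0,0,0,0,0]
}}

```text
t: 2.0
eef_pos: [0.492, -0.0687, 0.2895]
tool_rot: [-0.001, 0.12, 0.993, 0.0]
contact_force: [-0.1, 0.4, -0.1]
gripper_width: -0.001
grasp_force: 0.0
```

```bash
python3 -c "
from h import *
st()"
```

```text
t 2.0 pos [ 0.492  -0.0687  0.2895] loc -0.0664 -0.0788 toolx [-0.971  0.238  0.001] tooly [0.238 0.971 0.   ] F [-0.1  0.4 -0.1]
```

Emit:
{"fn": "arm_command", "kwargs": {
  "commands": [-0.037,-0.062,0,0,0,0,0,-0.037,-0.062,0.04,0,0,0,0,-0.037,-0.062,0.09,0,0,0,0,-0.037,-0.062,0.13,0,0,0,0,-0.037,-0.062,0.16,0,0,0,0,-0.037,-0.062,0.18,0,0,0,0,-0.037,-0.062,0.195,0,0,0,0,-0.037,-0.062,0.195,0,0,0,0]
}}

```text
t: 2.8
eef_pos: [0.512, -0.1365, 0.0929]
tool_rot: [-0.002, 0.119, 0.993, 0.0]
contact_force: [-0.6, 0.0, -0.2]
gripper_width: 0.005
grasp_force: 0.0
```

```bash
python3 -c "
from h import *
st(); snap('scene','sc1',(150,100,310,220),5)"
```

```text
t 2.8 pos [ 0.512  -0.1365  0.0929] loc -0.0306 -0.1398 toolx [-0.972  0.237  0.005] tooly [0.237 0.972 0.   ] F [-0.6  0.  -0.2]
```

View pics/sc1.png

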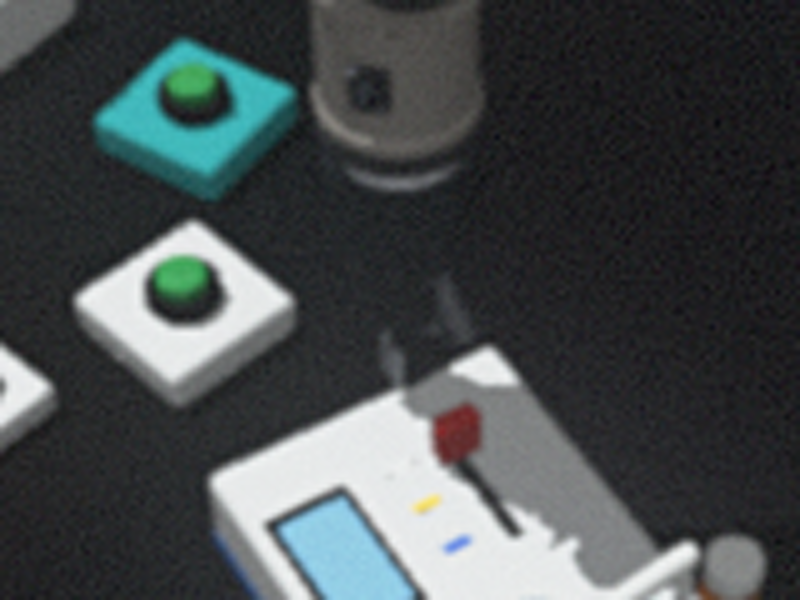

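The fingertips sit behind the red tab (crop 457,433), in line with the slot, and touch nothing. Pushing along tool +y.

Emit:
{"fn": "arm_command", "kwargs": {
  "commands": [0,0.01,0,0,0,0,0,0,0.02,0,0,0,0,0,0,0.026,0,0,0,0,0,0,0.032,0,0,0,0,0,0,0.038,0,0,0,0,0,0,0.044,0,0,0,0,0,0,0.05,0,0,0,0,0,0,0.056,0,0,0,0,0]
}}

```text
t: 3.65
eef_pos: [0.5269, -0.0857, 0.0953]
tool_rot: [0.0, 0.122, 0.993, -0.001]
contact_force: [-0.3, -2.3, 1.9]
gripper_width: -0.001
grasp_force: 1.6
```

```bash
python3 -c "
from h import *
st()"
```

```text
t 3.65 pos [ 0.5269 -0.0857  0.0953] loc -0.0284 -0.0869 toolx [-0.97   0.242 -0.001] tooly [ 0.242  0.97  -0.001] F [-0.3 -2.3  1.9]
```

In contact. Continuing gently to the stop.

Emit:
{"fn": "arm_command", "kwargs": {
  "commands": [0,0.004,0,0,0,0,0,0,0.008,0,0,0,0,0,0,0.012,0,0,0,0,0,0,0.015,0,0,0,0,0,0,0.018,0,0,0,0,0,0,0.018,0,0,0,0,0]
}}

```text
t: 4.25
eef_pos: [0.5315, -0.0656, 0.0948]
tool_rot: [-0.0, 0.12, 0.993, 0.0]
contact_force: [-0.4, 0.3, -0.3]
gripper_width: -0.002
grasp_force: 0.0
```

```bash
python3 -c "
from h import *
st()"
```

```text
t 4.25 pos [ 0.5315 -0.0656  0.0948] loc -0.0288 -0.0663 toolx [-0.971  0.238  0.   ] tooly [0.238 0.971 0.001] F [-0.4  0.3 -0.3]
```

Emit:
{"fn": "arm_command", "kwargs": {
  "commands": [0,0.002,0,0,0,0,0,0,0.004,0,0,0,0,0,0,0.004,0,0,0,0,0]
}}

```text
t: 4.55
eef_pos: [0.5321, -0.0626, 0.0947]
tool_rot: [-0.0, 0.12, 0.993, 0.0]
contact_force: [-0.1, -0.1, 0.1]
gripper_width: -0.003
grasp_force: 0.1
```

Emit:
{"fn": "arm_command", "kwargs": {
  "commands": [0,0.002,0,0,0,0,0,0,0.003,0,0,0,0,0,0,0.003,0,0,0,0,0]
}}

```text
t: 4.85
eef_pos: [0.5327, -0.0599, 0.0948]
tool_rot: [-0.0, 0.12, 0.993, 0.0]
contact_force: [-0.8, -0.1, -0.1]
gripper_width: -0.001
grasp_force: 0.3
```

Emit:
{"fn": "arm_command", "kwargs": {
  "commands": [0,0.002,0,0,0,0,0,0,0.003,0,0,0,0,0,0,0.003,0,0,0,0,0]
}}

```text
t: 5.15
eef_pos: [0.5332, -0.0582, 0.0948]
tool_rot: [-0.0, 0.121, 0.993, -0.001]
contact_force: [-1.7, -3.7, 0.3]
gripper_width: -0.002
grasp_force: 2.4
```

Emit:
{"fn": "arm_command", "kwargs": {
  "commands": [0,0.002,0,0,0,0,0,0,0.003,0,0,0,0,0,0,0.003,0,0,0,0,0]
}}

```text
t: 5.45
eef_pos: [0.5332, -0.058, 0.0948]
tool_rot: [-0.0, 0.122, 0.993, -0.002]
contact_force: [-2.9, -10.5, 0.3]
gripper_width: -0.002
grasp_force: 5.8
```

```bash
python3 -c "
from h import *
st(); snap('scene','sc2',(180,140,320,245),5.5)"
```

```text
t 5.45 pos [ 0.5332 -0.058   0.0948] loc -0.029 -0.0584 toolx [-0.97   0.242  0.   ] tooly [ 0.242  0.97  -0.004] F [ -2.9 -10.5   0.3]
```

View pics/sc2.png

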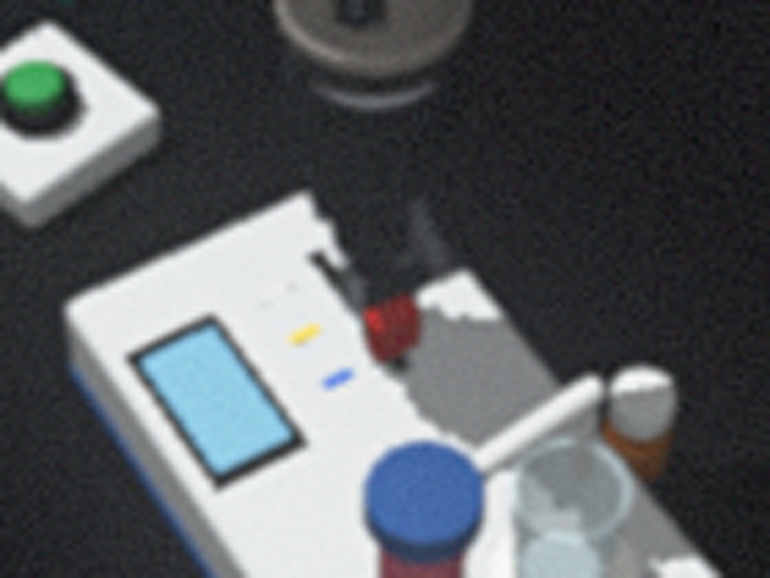

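The tab (392,328) is level with the blue mark (338,380), and force rises with no motion, so this is the end stop. One firmer push, then back off and lift.

Emit:
{"fn": "arm_command", "kwargs": {
  "commands": [0,0.002,0,0,0,0,0,0,0.004,0,0,0,0,0,0,0.004,0,0,0,0,0]
}}

```text
t: 5.8
eef_pos: [0.5333, -0.0576, 0.0949]
tool_rot: [-0.001, 0.123, 0.992, -0.004]
contact_force: [-5.4, -19.7, 2.0]
gripper_width: -0.001
grasp_force: 10.2
```

Emit:
{"fn": "arm_command", "kwargs": {
  "commands": [0,-0.01,0,0,0,0,0,0,-0.03,0,0,0,0,0,0,-0.03,-0.04,0,0,0,0,0,-0.03,-0.09,0,0,0,0,0,-0.06,-0.1,0,0,0,0,0,-0.1,-0.1,0,0,0,0,0,-0.1,-0.1,0,0,0,0,0,-0.1,-0.1,0,0,0,0]
}}

```text
t: 6.6
eef_pos: [0.5114, -0.1477, 0.1951]
tool_rot: [0.0, 0.121, 0.993, 0.001]
contact_force: [0.2, 0.1, -0.3]
gripper_width: 0.004
grasp_force: 0.0
```

```bash
python3 -c "
from h import *
p,m=st(); snap('top','top2',(175,125,365,235),4.2)
t=np.array([.5237,-.3172,.10]);print('shift',m.T@(t-p))"
```

```text
t 6.6 pos [ 0.5114 -0.1477  0.1951] loc -0.0285 -0.1508 toolx [-0.971  0.241 -0.001] tooly [0.241 0.971 0.001] F [ 0.2  0.1 -0.3]
shift [-0.05269    -0.16165582  0.0949967 ]
```

View pics/top2.png

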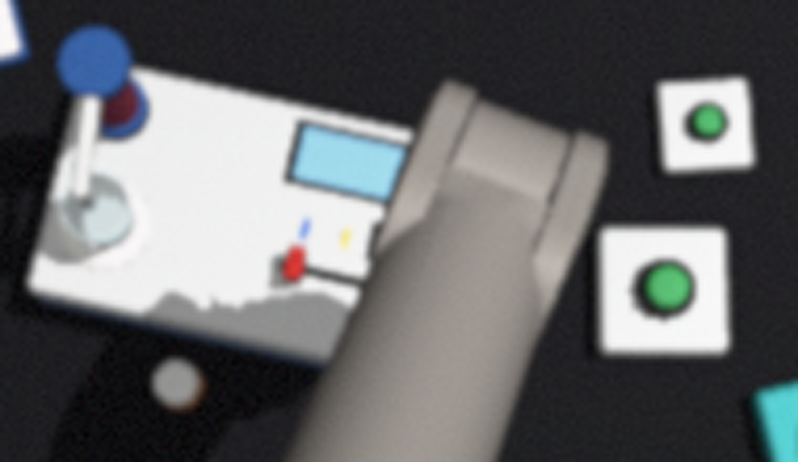

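The lever sits at (295,262) beside the blue mark. The beaker and vial are unmoved. Going above the green button.

Emit:
{"fn": "arm_command", "kwargs": {
  "commands": [-0.015,-0.05,0,0,0,0,0,-0.03,-0.095,0.01,0,0,0,0,-0.045,-0.14,0.03,0,0,0,0,-0.053,-0.162,0.07,0,0,0,0,-0.053,-0.162,0.11,0,0,0,0,-0.053,-0.162,0.135,0,0,0,0,-0.053,-0.162,0.135,0,0,0,0]
}}

```text
t: 7.35
eef_pos: [0.5224, -0.3143, 0.0556]
tool_rot: [-0.004, 0.12, 0.993, 0.002]
contact_force: [-0.1, 0.3, 0.7]
gripper_width: 0.001
grasp_force: 0.0
```

```bash
python3 -c "
from h import *
p,m=st(); snap('scene','sc3',(150,100,310,220),5)"
```

```text
t 7.35 pos [ 0.5224 -0.3143  0.0556] loc 0.0223 -0.3099 toolx [-0.971  0.238  0.008] tooly [0.238 0.971 0.003] F [-0.1  0.3  0.7]
```

View pics/sc3.png

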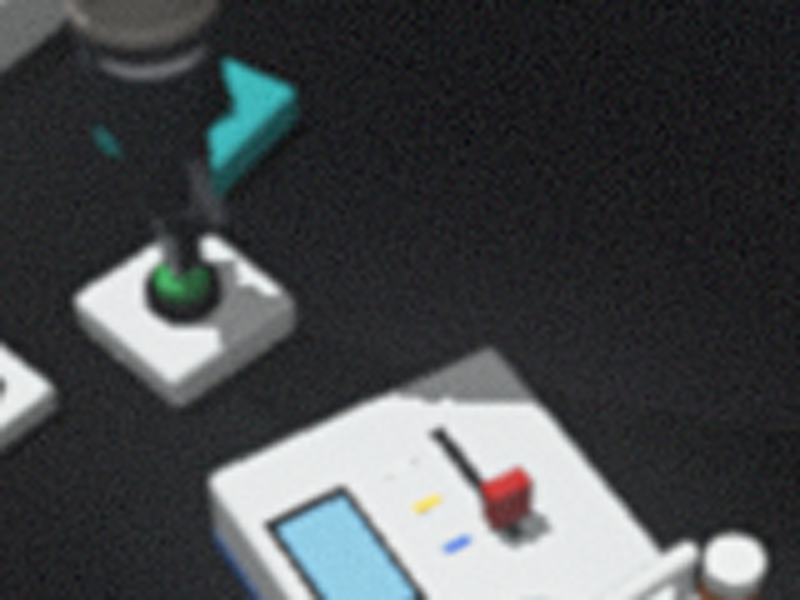

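Lever at (507,497) by the blue mark; fingertips just above the green button (182,285). Pressing down.

Emit:
{"fn": "arm_command", "kwargs": {
  "commands": [0,-0.002,0.004,0,0,0,0,0,-0.002,0.008,0,0,0,0,0,-0.002,0.01,0,0,0,0]
}}

```text
t: 7.7
eef_pos: [0.5243, -0.3195, 0.0508]
tool_rot: [0.001, 0.12, 0.993, -0.0]
contact_force: [0.2, 0.9, -0.2]
gripper_width: 0.004
grasp_force: 0.0
```

Emit:
{"fn": "arm_command", "kwargs": {
  "commands": [0,0,0.002,0,0,0,0,0,0,0.004,0,0,0,0,0,0,0.004,0,0,0,0]
}}

```text
t: 8.0
eef_pos: [0.5242, -0.3195, 0.0463]
tool_rot: [0.001, 0.121, 0.993, -0.0]
contact_force: [0.7, 0.9, 2.7]
gripper_width: 0.001
grasp_force: 1.8
```

Emit:
{"fn": "arm_command", "kwargs": {
  "commands": [0,0,0.002,0,0,0,0,0,0,0.003,0,0,0,0,0,0,0.003,0,0,0,0]
}}

```text
t: 8.3
eef_pos: [0.5242, -0.3196, 0.044]
tool_rot: [0.001, 0.121, 0.993, 0.0]
contact_force: [-0.6, 3.2, 12.0]
gripper_width: 0.0
grasp_force: 6.1
```

Emit:
{"fn": "arm_command", "kwargs": {
  "commands": [0,0,0.002,0,0,0,0,0,0,0.003,0,0,0,0,0,0,0.003,0,0,0,0]
}}

```text
t: 8.6
eef_pos: [0.5244, -0.3197, 0.0436]
tool_rot: [0.001, 0.121, 0.993, 0.001]
contact_force: [-7.6, 7.3, 36.3]
gripper_width: 0.006
grasp_force: 17.9
```

```bash
python3 -c "
from h import *
p,m=st(); snap('scene','sc4',(160,130,240,190),10)"
```

```text
t 8.6 pos [ 0.5244 -0.3197  0.0436] loc 0.0255 -0.3146 toolx [-0.971  0.24  -0.002] tooly [0.24  0.971 0.002] F [-7.6  7.3 36.3]
```

View pics/sc4.png

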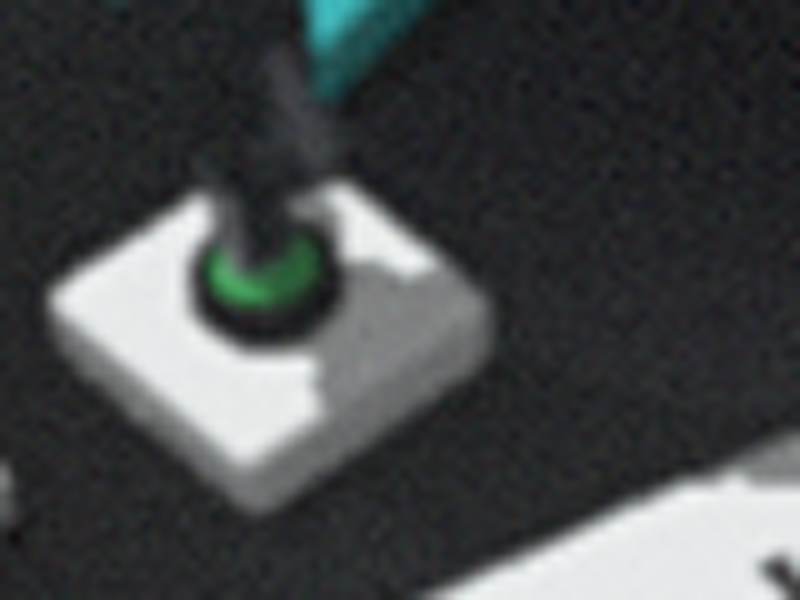

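The press stalls hard at z = 0.0436 with the fingertips on the button. I'll compare the button's lower edge before and after pressing to confirm the depth.

```bash
python3 - <<'E'
from h import *
g=[]
for f in("sc0","sc1","sc2","sc4"):
    im=np.load(f"pics/{f}.npz")["img"].astype(float)
    col=(im[150:172,183:190,1]-im[150:172,183:190,0]).mean(1)
    x=np.arange(150,172);h=45
    i=np.where(col>h)[0][-1];print(f,col[6:15].round(0),"edge",x[i]+(col[i]-h)/(col[i]-col[i+1]))
d=np.load("pics/sc0.npz");Pi=np.linalg.inv(d["P"])
for z in(.0385,.0445,.0505):
    q=Pi@[.536,-.305,z,1];q=d["K"]@q[:3];print(z,q[:2]/q[2])
E
```

```text
sc0 [97. 87. 63. 39. 17.  3.  0.  1.  3.] edge 158.73214285714286
sc1 [98. 86. 62. 39. 18.  4.  1.  1.  3.] edge 158.75155279503105
sc2 [98. 87. 62. 39. 19.  4.  1.  2.  1.] edge 158.73493975903614
sc4 [25. 45. 65. 63. 30.  3. -2.  1.  2.] edge 159.53879310344828
0.0385 [185.68831502 160.82956116]
0.0445 [185.48610631 159.44762933]
0.0505 [185.28243235 158.05568366]
```

The measured shift is ambiguous at about 3–6 mm. I'll release, centre better and re-press in fine steps to read the force curve.

Emit:
{"fn": "arm_command", "kwargs": {
  "commands": [0,0,-0.015,0,0,0,0,0.0,0.003,-0.015,0,0,0,0,0,0.003,-0.012,0,0,0,0,0,0.003,-0.012,0,0,0,0,0,0.003,-0.012,0,0,0,0]
}}

```text
t: 9.15
eef_pos: [0.5235, -0.3162, 0.0508]
tool_rot: [-0.001, 0.121, 0.993, 0.0]
contact_force: [-0.3, 0.1, 0.3]
gripper_width: 0.002
grasp_force: 0.0
```

Emit:
{"fn": "arm_command", "kwargs": {
  "commands": [0,0,0.001,0,0,0,0,0,0,0.001,0,0,0,0]
}}

```text
t: 9.35
eef_pos: [0.5239, -0.3166, 0.0504]
tool_rot: [-0.0, 0.121, 0.993, 0.0]
contact_force: [0.3, -0.0, 0.1]
gripper_width: 0.003
grasp_force: 0.0
```

Emit:
{"fn": "arm_command", "kwargs": {
  "commands": [0,0,0.001,0,0,0,0,0,0,0.001,0,0,0,0]
}}

```text
t: 9.55
eef_pos: [0.5241, -0.3166, 0.0498]
tool_rot: [-0.0, 0.121, 0.993, 0.0]
contact_force: [-0.0, 0.5, 1.6]
gripper_width: 0.001
grasp_force: 0.8
```

Emit:
{"fn": "arm_command", "kwargs": {
  "commands": [0,0,0.001,0,0,0,0,0,0,0.001,0,0,0,0]
}}

```text
t: 9.75
eef_pos: [0.5242, -0.3167, 0.0489]
tool_rot: [-0.0, 0.121, 0.993, -0.0]
contact_force: [-1.3, -1.4, 1.2]
gripper_width: -0.003
grasp_force: 1.0
```

Emit:
{"fn": "arm_command", "kwargs": {
  "commands": [0,0,0.001,0,0,0,0,0,0,0.001,0,0,0,0]
}}

```text
t: 9.95
eef_pos: [0.5242, -0.3167, 0.0479]
tool_rot: [0.0, 0.121, 0.993, -0.0]
contact_force: [-2.0, -0.7, 2.3]
gripper_width: -0.002
grasp_force: 1.3
```

Emit:
{"fn": "arm_command", "kwargs": {
  "commands": [0,0,0.001,0,0,0,0,0,0,0.001,0,0,0,0]
}}

```text
t: 10.15
eef_pos: [0.5242, -0.3167, 0.0469]
tool_rot: [0.0, 0.121, 0.993, -0.0]
contact_force: [-1.8, 1.1, 4.0]
gripper_width: 0.001
grasp_force: 1.6
```

Emit:
{"fn": "arm_command", "kwargs": {
  "commands": [0,0,0.001,0,0,0,0,0,0,0.001,0,0,0,0]
}}

```text
t: 10.35
eef_pos: [0.5242, -0.3167, 0.0459]
tool_rot: [0.0, 0.121, 0.993, -0.0]
contact_force: [-1.5, 0.5, 4.0]
gripper_width: 0.001
grasp_force: 1.9
```

Emit:
{"fn": "arm_command", "kwargs": {
  "commands": [0,0,0.001,0,0,0,0,0,0,0.001,0,0,0,0]
}}

```text
t: 10.55
eef_pos: [0.5242, -0.3167, 0.0448]
tool_rot: [-0.0, 0.121, 0.993, -0.0]
contact_force: [-1.6, -0.3, 4.5]
gripper_width: 0.002
grasp_force: 2.2
```

Emit:
{"fn": "arm_command", "kwargs": {
  "commands": [0,0,0.001,0,0,0,0,0,0,0.001,0,0,0,0]
}}

```text
t: 10.75
eef_pos: [0.5242, -0.3167, 0.0441]
tool_rot: [0.0, 0.121, 0.993, 0.0]
contact_force: [-2.7, 0.4, 6.7]
gripper_width: 0.003
grasp_force: 3.4
```

Emit:
{"fn": "arm_command", "kwargs": {
  "commands": [0,0,0.001,0,0,0,0,0,0,0.001,0,0,0,0]
}}

```text
t: 10.95
eef_pos: [0.5242, -0.3167, 0.044]
tool_rot: [0.0, 0.121, 0.993, 0.0]
contact_force: [-4.8, 2.5, 14.7]
gripper_width: -0.0
grasp_force: 7.4
```

The spring force climbs from contact at z = 0.050 to about 5 N at 0.044, then stops hard. That's 6 mm, so the button is fully in. Releasing and moving clear.

Emit:
{"fn": "arm_command", "kwargs": {
  "commands": [0,0,-0.01,0,0,0,0,0,0,-0.04,0,0,0,0,0,0,-0.09,0,0,0,0,0,0,-0.14,0,0,0,0,0,-0.04,-0.16,0,0,0,0,0.0,-0.08,-0.16,0,0,0,0,0,-0.08,-0.16,0,0,0,0,0,-0.08,-0.16,0,0,0,0]
}}

```text
t: 11.75
eef_pos: [0.5045, -0.3949, 0.2026]
tool_rot: [-0.0, 0.122, 0.993, 0.0]
contact_force: [0.1, 0.4, -0.6]
gripper_width: 0.005
grasp_force: 0.0
```

```bash
python3 - <<'E'
from h import *
st(); snap("top","top5",s=1.5); snap("scene","sc5",s=1.5)
im=np.load("pics/top5.npz")["img"].astype(int);m=(im[:,:,0]>120)&(im[:,:,1]<70)&(im[:,:,2]<70);m[:,:200]=0;m[:,300:]=0
v,u=np.nonzero(m);r=ray("top5",u.mean(),v.mean(),.106)[:2]-O;print("lever",len(u),r@EX,r@EY)
E
```

```text
t 11.75 pos [ 0.5045 -0.3949  0.2026] loc 0.0243 -0.3924 toolx [-0.97   0.242  0.   ] tooly [0.242 0.97  0.   ] F [ 0.1  0.4 -0.6]
lever 20 -0.030961291162020024 -0.03618838948136353
```

View pics/sc5.png

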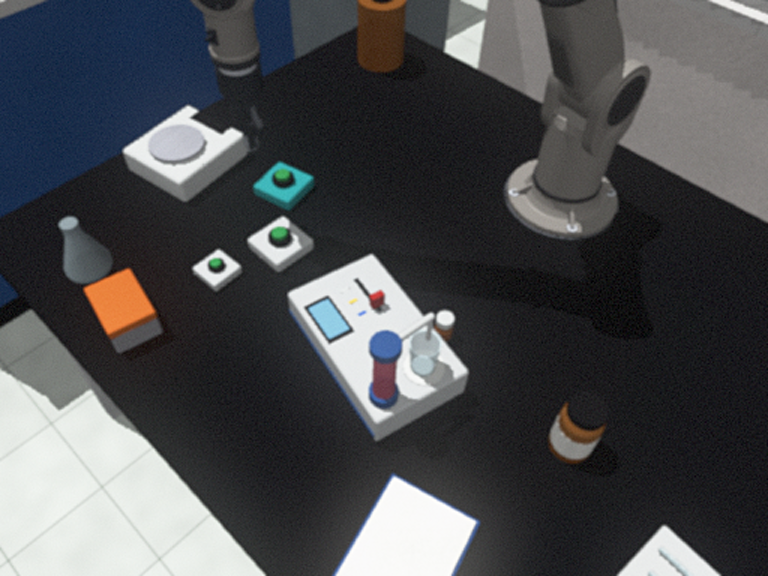

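The lever is home at (376,299), measured at y ≈ -0.036 against -0.038 for the blue mark. The button is up at (280,236), the beaker, jar and vial are where they were, and the arm is clear.

```bash
python3 -c "
from h import *
print(hand_in())"
```

```text
the job is handed in; nothing more can be done
None
```

The job is done and handed in at about 12 s: the lever is home at the blue mark, the green button was pressed fully in (twice, to confirm depth) and has sprung back, the arm is clear, and the beaker, jar and vial are undisturbed.

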